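# Fit a turned foot in its blind hole and clamp it

## Task

Take the pale turned foot out of the stand and press its tenon straight down into the blind hole of the board in the gluing fixture, until its collar sits fully home on the board. Then swing the red hold-down bar over and down until it lies level with its pad on top of the foot, and let go. Leave the dark foot in its place and do not disturb the other things on the bench.

Things in the scene. Friction and masses are not known exactly. Their poses are not given: they have to be found in the camera images.
- pale_foot: Turned foot of pale wood, 100 mm tall, loose, 90 g, standing tenon down in the stand. Origin: centre of the tenon's lower end; z up (round: yaw means nothing). From below: tenon 24 mm dia., 30 mm long, 2 mm chamfer at its end; collar 44 mm dia. from 30 to 38 mm; plain shaft 32 mm dia. up to 100 mm. Grip the shaft from above, fingers closing along the stand's x.
- dark_foot: The same foot in dark wood, standing in the stand's other hole; leave it there. Same origin and sizes.
- stand: Fixed dark wooden block, 80 (its x) x 165 (its y) x 40 mm high, with two 30 mm through holes at y = +40 and -40 mm, in which the two feet stand loosely, collars on its top; which foot is in which hole varies. Origin: centre of its underside, on the bench.
- fixture: Fixed gluing fixture: plywood base 12 mm thick, x from -80 to +152, y +-68 mm, with an immovable pale board 110 x 110 x 45 mm between low cleats; board top 57 mm above the origin. With a foot fully home its collar is on the board, its origin 27 mm and its top 127 mm above this origin. Origin: on the bench under the middle of the board; x points to the bar's hinge, z up.
- hole_nominal (a point): Middle of the board's top (57 mm up), in the fixture. The sharp-edged, upright blind hole, 26 mm dia., 33 mm deep, was drilled by hand: its axis lies up to 2.5 mm off this point in the fixture's x and up to 2.5 mm in y, so search for it by touch or sight. The tenon drops in freely for about 10 mm, then fits snugly: the rest needs a push of about 5 to 20 N.
- bar (a joint): Angle of the red hold-down bar (rad). 0 = level over the board, pointing to the fixture's -x, its rubber pad just on top of a foot that is home; grows as the bar is raised; 1.57 = upright; starts at 1.65 to 2.1, leaning away from the board. Range -0.04 to 2.3. Stiff (0.3 N m of friction): it stays where it is left.
- bar_hinge (a point): Point on the axis of the bar's hinge (axis along the fixture's y), between two steel cheeks, at x = 108, y = 0, z = 139 mm in the fixture's frame.
- bar_handle (a point): Middle of the black round cross handle at the bar's free end, 166 mm from the hinge axis: 18 mm dia., 112 mm long along the fixture's y, 43 mm free on each side of the bar (26 mm wide, 16 mm thick). Pinch it from above about 35 mm beside its middle, fingers closing along the fixture's x, and follow the arc; or push it.
- glue: Yellow glue bottle with orange nozzle, 56 mm diameter, 173 mm tall, standing loose; bystander. Origin: centre of its underside.
- sander: Orange sanding block, 64 x 112 x 33 mm, loose, bystander. Origin: centre of its underside.
- tin: Screw tin striped green and white, 70 mm diameter, 62 mm high, loose, bystander. Origin: centre of its underside.
- measure: Yellow tape measure, 37 x 80 x 62 mm, loose, bystander. Origin: centre of its underside.
Mind the look-alikes: they are no part of the job. Several things have the shape of the pale_foot; the one meant has the colours described above.

How it is judged:
By the outcome, as a careful person would: the job done as asked, in the order asked, and still so for the second after the job is handed in, with the robot touching nothing.
It also fails if it takes over 61 s, if anything falls off the work surface, if the arm or the gripper's body presses on something with over 40 N, if the wrist force passes 120 N, or if a joint passes its speed limit or range.

## Robot

A 6-joint arm with a two-finger parallel gripper is mounted at the origin on a cart in front of the work surface, level with it; the furniture and walls round the work are solid. World frame = base frame: x ahead of the robot, y to its left, z up, the work surface at z = 0. Lengths are in mm, angles in rad, forces in N, time in s.
With the tool pointing down it reaches from about 300 to 750 mm from the base axis. Payload 8.5 kg.
Tool frame: the origin (TCP) lies midway between the tips of the shut fingers; the grasp point (between the pads) lies 19 mm behind it (arm.hold_point_z is the distance from the TCP to the grasp point, in mm); z points along the fingers, y is the line along which they close (so a half turn about z gives the same grasp; the last joint's range is limited). The gripper opens to 85 mm and grips with 20 to 120 N. Pads are 22 mm wide; open, the fingers measure 114 mm over their backs; the gripper's body (76 mm by 85 mm) begins 54 mm behind the grasp point. The pads swing forward as they close: fully open they stand 13 mm farther back than shut.
Start: joints at [-1.382, 0.381, 1.297, -0, 1.464, -0.215], TCP at [216.096, -505.75, 231.322] pointing down, gripper open.
Joint ranges: [-3.11, 3.11], [-0.89, 2.33], [0.22, 2.48], [-1.42, 4.56], [0.17, 2.85], [-2.88, 2.88]. Speed limits (rad/s): [2.39, 2.39, 3.14, 3.14, 3.14, 3.14].

## Interface

Orientations are given as [roll, pitch, yaw] about the fixed x, y, z axes, in that order (R = Rz(yaw) Ry(pitch) Rx(roll)).
In Python, from plant import arm gives the robot as it stands.
- The arm moves only by the shell command python3 -m inch 'ROWS'. ROWS is JSON, a list of rows, each a list of 3 entries, a list of its own where there are three numbers: the shift along the tool's x, y, z each as a share of 0.04 m, from -1 to 1, then the turn, a rotation vector about the tool's x, y, z each as a share of 0.08 rad, from -1 to 1, then the gripper command: -1 is fully open, 1 is shut, values between are in proportion. A call has 1 to 5 rows; each row shifts and turns the commanded pose from where the row before left it, along the tool's axes as they then stand; what a row does not reach is not made up. A row lasts 1/12 s, in which the tool goes at most 41.7 mm and 7.16 degrees, less where a joint would pass 70% of its speed; a pose out of reach is approached as far as the arm can. A call with a number of a shift or a turn outside -1 to 1 is refused whole. A call with a gripper value outside its range is refused whole. The fingers move at their own pace and stop on an object; the grip force is fixed at half the most. Time passes only in rows, so rows that do not move let the fingers close. It gives the time, the measured TCP pose, the force, the opening and the grip force at its end, in the units of the state.
- arm.observe(): the state, without advancing time (a new reading comes with each control period).
- arm.camera(name): name is "scene" or "top" or "wrist"; returns a dict with "color" (420x560x3 uint8, red, green, blue), "z_map" (420x560 float32, mm along the optical axis (not along the pixel's ray), 0 where there is no reading), "fx", "fy", "cx", "cy" (pixels), "pose" (4x4, takes a point from camera to world coordinates). Camera axes: x right, y up, looking along -z (the intrinsics and any distortion apply to the point x, -y, -z); pixel columns grow to the right and rows downward; lengths in mm; the calibration is good to about 2 mm. The wrist camera is an equidistant fisheye: a pixel r from the principal point sees the ray r / f radians off the axis. A picture is of the moment at which its call begins.
- arm.hand_in(): hands the job in; it is judged then, once.
The state is a dict: "time_s": time; "qpos": joint angles; "qd": joint speeds; "joint_torque": joint torques, N m; "tcp_pos": TCP position; "orientation": TCP orientation; "wrist_force": force on the tool from outside, world axes, zero at the start; "ft_torque": the same for the moment, N m; "width": finger opening in mm; "grip_force": force on a finger pad.
Only numpy, scipy, OpenCV 4.12 (cv2) and the standard library are available. Lean on these libraries where they do the work, as an engineer would, in place of code of your own. Each camera call takes 0.05 s, during which the arm holds its last target. There are 200 camera calls.

## Working session

There is one attempt and no reset: what is moved stays moved. The work goes in short steps, Python scripts to look and compute and a shell command to move; the robot and the scene stay as the last step left them, time stands still between calls to the robot, and variables do not carry over. Pictures are saved under pics/ and viewed, at most 10 in all, crops included, and the job is handed in when it is done.

```bash
mkdir -p pics; ls
python3 - <<'E'
from plant import arm
import cv2,numpy as np
for n in ("scene","top"):
    c=arm.camera(n); cv2.imwrite(f"pics/{n}.png",c["color"][:,:,::-1])
    np.savez(f"pics/{n}.npz",**c)
    print(n,c["fx"],c["fy"],c["cx"],c["cy"],np.round(c["pose"],3).tolist(),[k for k in c])
print(arm.observe())
E
```

```text
pics
scene 477.5984245971678 477.5984245971678 279.17819485539724 206.39901012422902 [[-0.86, 0.384, -0.335, 102.952], [-0.51, -0.646, 0.568, 804.384], [0.002, 0.66, 0.751, 1074.131], [0.0, 0.0, 0.0, 1.0]] ['color', 'z_map', 'fx', 'fy', 'cx', 'cy', 'pose']
top 419.4995638281494 419.4995638281494 278.65126400358054 210.9537558563229 [[0.163, 0.848, -0.504, -143.228], [-0.987, 0.139, -0.086, -49.759], [-0.003, 0.511, 0.86, 1299.097], [0.0, 0.0, 0.0, 1.0]] ['color', 'z_map', 'fx', 'fy', 'cx', 'cy', 'pose']
{'time_s': 0.1, 'qpos': array([-1.38229544e+00,  3.81106506e-01,  1.29816624e+00, -7.11186202e-06,
        1.46360459e+00, -2.15302263e-01]), 'qd': array([-1.01256490e-03, -1.18447980e-03, -8.27462454e-04, -7.83702072e-05,
       -4.66443092e-04, -7.43961851e-05]), 'joint_torque': array([ 4.78976697e-03, -4.49219084e+01, -2.31654060e+01, -1.11571542e-04,
        3.69929447e-03,  9.98342742e-07]), 'tcp_pos': array([ 216.04890534, -505.49888613,  230.79171671]), 'orientation': array([-3.14033613e+00, -2.67554535e-04,  4.03803746e-01]), 'wrist_force': array([ 0.16497391, -0.49130282, -1.04492779]), 'ft_torque': array([0.0266396 , 0.00696047, 0.02814024]), 'grip_force': 0.0, 'width': 85.38840391534514}
```

View pics/scene.png

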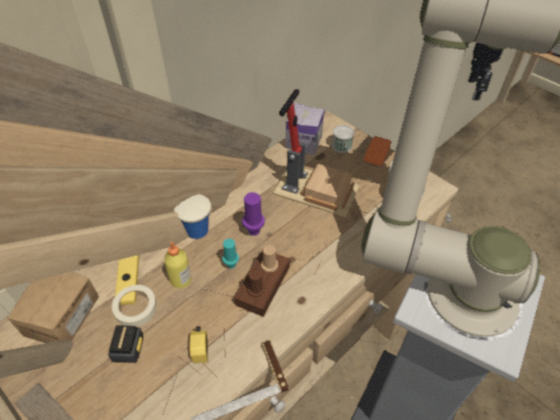

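View pics/top.png

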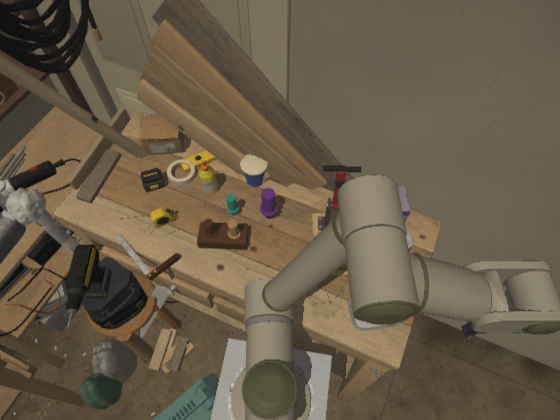

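Scene view: the stand is at about (263,282), with the pale foot at (269,257) and the dark foot at (255,282). The board is at (330,187), the red bar at (294,130) and its handle at (290,102). The look-alikes are the purple foot (253,212) and the teal one (230,252). The tan one in the stand fits "pale wood". I'll confirm it in a crop and measure.

```bash
cat > h.py <<'E'
import numpy as np,cv2
def cloud(c):
    z=c["z_map"].astype(float); v,u=np.mgrid[:z.shape[0],:z.shape[1]]
    P=np.stack([(u-c["cx"])/c["fx"]*z,-(v-c["cy"])/c["fy"]*z,-z],-1)
    W=P@c["pose"][:3,:3].T+c["pose"][:3,3]; W[z==0]=np.nan
    return W
def ray(c,u,v,h):
    d=c["pose"][:3,:3]@np.array([(u-c["cx"])/c["fx"],-(v-c["cy"])/c["fy"],-1]); o=c["pose"][:3,3]
    return o+d*(h-o[2])/d[2]
E
python3 - <<'E'
from h import *
c=np.load("pics/scene.npz"); W=cloud(c); im=c["color"]
a=cv2.resize(im[80:220,260:400],None,fx=4,fy=4,interpolation=2)
b=cv2.resize(im[225:325,225:305],(448,560),interpolation=2)
o=np.hstack([a[:, :350],b]); 
o=np.hstack([cv2.resize(im[85:215,270:365],(400,547),interpolation=2),cv2.resize(im[228:318,230:296],(400,547),interpolation=2)])
cv2.imwrite("pics/crop.png",o[:,:,::-1])
X,Y,Z=W[...,0],W[...,1],W[...,2]
v,u=np.mgrid[:420,:560]
def reg(n,m):
    p=W[m&~np.isnan(Z)]; print(n,len(p),p.mean(0).round(1),np.median(p,0).round(1),p.min(0).round(),p.max(0).round())
    return p
box=lambda a,b,d,e:(u>=a)&(u<b)&(v>=d)&(v<e)
reg("pale top",box(255,285,240,285)&(Z>104)&(Z<118)&(X>0))
for p in [(269,249),(269,257),(255,272),(255,285),(275,280),(330,185),(330,170),(290,102),(294,130),(294,170),(230,240),(253,200)]: print(p,W[p[1],p[0]].round(1), im[p[1],p[0]])
m=box(230,300,240,320)&(Z>32)&(Z<43); p=reg("standtop",m)
print(cv2.minAreaRect(p[:,:2].astype(np.float32)))
m=box(298,365,155,212)&(Z>52)&(Z<62); p=reg("board",m)
print(cv2.minAreaRect(p[:,:2].astype(np.float32)))
E
```

```text
pale top 189 [475.2 240.5 109.8] [474.  220.7 110.1] [456. 195. 104.] [497. 303. 115.]
(269, 249) [482.2 210.4 111.6] [195 162 124]
(269, 257) [475.2 222.3  96.8] [138 112  84]
(255, 272) [476.1 284.6 109.8] [102  67  47]
(255, 285) [466.  302.2  84.3] [71 49 36]
(275, 280) [446.9 240.7  38.8] [107  71  53]
(330, 185) [ 471.  -115.    56.1] [195 162 124]
(330, 170) [ 500.9 -175.2   52.4] [104  82  64]
(290, 102) [ 605.8 -102.7  310.5] [32 32 32]
(294, 130) [ 590.1 -100.9  223.8] [129  41  40]
(294, 170) [577.6 -85.7  89.1] [61 59 59]
(230, 240) [586.2 231.2 102. ] [ 81 170 161]
(253, 200) [587.9 117.2 144.7] [134  73 153]
standtop 1120 [473.6 262.6  39.6] [464.6 259.6  39.8] [428. 163.  32.] [578. 337.  43.]
((506.2431945800781, 253.99969482421875), (140.9192657470703, 168.000732421875), 6.883506774902344)
board 1001 [ 482.2 -125.7   57.1] [ 481.3 -125.    57.1] [ 420. -192.   52.] [583. -65.  62.]
((503.2060241699219, -124.64854431152344), (155.4777069091797, 116.78795623779297), 8.517048835754395)
```

View pics/crop.png

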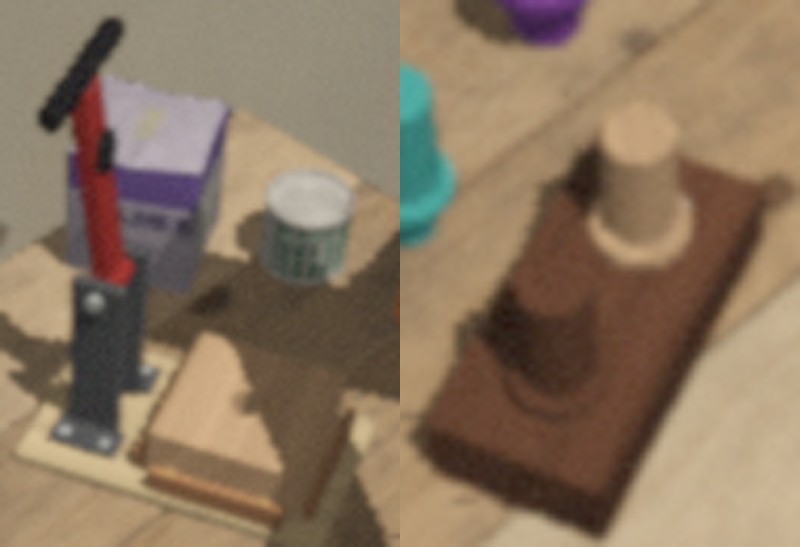

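The crop confirms it: the pale tan foot at crop (640,135), i.e. scene (269,250), stands in the dark block next to the dark-brown foot. The look-alikes are purple and teal. The blind hole is faintly visible at crop (245,402), i.e. scene (328,180).

Run:
```python
from h import *
c=np.load("pics/scene.npz"); W=cloud(c); im=c["color"]
X,Y,Z=W[...,0],W[...,1],W[...,2]
def rect(m,n):
    m=cv2.morphologyEx(m.astype(np.uint8),cv2.MORPH_OPEN,np.ones((3,3)))
    k,l,s,_=cv2.connectedComponentsWithStats(m); i=1+s[1:,4].argmax()
    p=W[l==i]; print(n,s[i],p.mean(0).round(1),cv2.minAreaRect(p[:,:2].astype(np.float32)))
rect((abs(Z-40)<6)&(X>400)&(X<530)&(Y>140)&(Y<370),"stand")
rect((abs(Z-57)<5)&(X>400)&(X<545)&(Y>-210)&(Y<-50),"board")
for n,y0,y1 in(("pale",190,245),("dark",255,310)):
    m=(Z>106)&(Z<116)&(X>445)&(X<505)&(Y>y0)&(Y<y1); print(n,m.sum(),[(a.min(),a.max()) for a in np.nonzero(m)],cv2.minEnclosingCircle(W[m][:,:2].astype(np.float32)),np.median(W[m],0))
print("pale ray",ray(c,269.6,249.7,110),"hole",ray(c,328.2,180.5,57))
r=(im[...,0]>1.8*im[...,1])&(im[...,0]>80)&(Z>120)&(Y<0)&(X<650)&(Y>-250)
p=W[r];print("red",len(p)); 
for h in range(120,330,20):
    q=p[abs(p[:,2]-h)<10]; 
    if len(q):print(h,q.mean(0).round(1))
d=(im.max(2)<70)&(Z>270)&(Z<340)&(X>550)&(X<650)&(Y<0);q=W[d]
print("handle",len(q),q.mean(0),q.min(0),q.max(0))
```

```text
stand [ 235  254   55   56 1118] [468.9 262.7  40.2] ((476.82611083984375, 250.64239501953125), (81.62903594970703, 168.7259521484375), 6.126261234283447)
board [306 165  46  33 947] [ 480.8 -126.1   57.1] ((481.4674072265625, -127.4966049194336), (110.32586669921875, 116.95498657226562), 7.641847610473633)
pale 112 [(np.int64(245), np.int64(256)), (np.int64(263), np.int64(275))] ((480.9037170410156, 211.10052490234375), 16.4017333984375) [480.4628539  211.86375934 110.38436258]
dark 123 [(np.int64(269), np.int64(280)), (np.int64(249), np.int64(261))] ((472.6055603027344, 289.7821044921875), 16.576007843017578) [472.38817755 290.70238419 110.14361445]
pale ray [480.37154566 210.52115693 110.        ] hole [ 483.63356642 -128.07276822   57.        ]
red 324
140 [ 579.5 -115.4  145.2]
160 [ 585.7 -106.4  159.2]
180 [ 589.6 -103.8  179.9]
200 [ 591.8 -105.2  199.9]
220 [ 595.1 -105.3  219.1]
240 [600.6 -99.7 238.7]
260 [ 600.9 -101.5  261. ]
280 [ 602.7 -101.6  280.3]
300 [ 602.4 -102.6  297.1]
handle 147 [608.01174679 -99.3222106  310.18495642] [ 596.1018689  -157.41630666  299.99501644] [620.4571877  -53.30540493 316.04098166]
```

```bash
python3 -m inch '[[[0,0,0],[0,0,-1],-1],[[0,0,0],[0,0,-1],-1],[[0,0,0],[0,0,-1],-1],[[0,0,0],[0,0,-1],-1],[[0,0,0],[0,0,-1],-1]]'
python3 -m inch '[[[0,0,0],[0,0,-1],-1],[[0,0,0],[0,0,-1],-1],[[0,0,0],[0,0,-1],-1],[[0,0,0],[0,0,-1],-1],[[0,0,0],[0,0,-1],-1]]'
python3 -m inch '[[[0,0,0],[0,0,-1],-1],[[0,0,0],[0,0,-1],-1],[[0,0,0],[0,0,-1],-1],[[0,0,0],[0,0,-1],-1],[[0,0,0],[0,0,-1],-1]]'
python3 -m inch '[[[0,0,0],[0,0,-0.9],-1],[[0.8,0.57,0],[0,0,0],-1],[[0.8,0.57,0],[0,0,0],-1],[[0.8,0.57,0],[0,0,0],-1],[[0.8,0.57,0],[0,0,0],-1]]'
```

```text
time_s: 0.52
tcp_pos: [216.1, -505.6, 230.9]
orientation: [-3.141, -0.001, 0.808]
wrist_force: [0.2, 0.6, 0.3]
width: 85.2
grip_force: 0.0
time_s: 0.93
tcp_pos: [216.1, -505.6, 230.9]
orientation: [-3.141, -0.001, 1.208]
wrist_force: [-0.4, -0.2, 0.2]
width: 85.0
grip_force: 0.0
time_s: 1.35
tcp_pos: [216.1, -505.6, 230.9]
orientation: [-3.141, -0.001, 1.608]
wrist_force: [-0.4, -0.4, 0.6]
width: 85.5
grip_force: 0.0
time_s: 1.77
tcp_pos: [293.7, -367.2, 230.9]
orientation: [-3.141, -0.001, 1.675]
wrist_force: [-0.1, -0.5, -0.0]
width: 85.5
grip_force: 0.0
```

Moves track well. On to just short of the board for a look with the wrist camera.

```bash
python3 -m inch '[[[0.8,0.57,0],[0,0,0],-1],[[0.8,0.57,0],[0,0,0],-1],[[0.8,0.57,0],[0,0,0],-1],[[0.8,0.57,0],[0,0,0],-1],[[0.8,0.57,0],[0,0,0],-1]]'
python3 -m inch '[[[0.8,0.57,0],[0,0,0],-1],[[0.8,0.57,0],[0,0,0],-1],[[0,0,0],[0,0,0],-1]]'
python3 - <<'E'
from plant import arm
from h import *
c=arm.camera("wrist"); np.savez("pics/w1.npz",**c); cv2.imwrite("pics/w1.png",c["color"][:,:,::-1])
print(c["fx"],c["cx"],c["cy"],c["pose"].round(3).tolist())
E
```

```text
time_s: 2.18
tcp_pos: [390.4, -195.9, 231.2]
orientation: [-3.141, -0.0, 1.675]
wrist_force: [0.8, -0.5, 0.1]
width: 85.6
grip_force: 0.0
time_s: 2.43
tcp_pos: [430.3, -124.1, 231.2]
orientation: [3.141, -0.002, 1.682]
wrist_force: [-0.2, 0.1, -1.1]
width: 85.3
grip_force: 0.0
325.19226210127806 283.5276860546004 216.17261498904267 [[0.994, -0.105, -0.034, 421.505], [0.111, 0.949, 0.296, -46.731], [0.001, -0.298, 0.955, 374.944], [0.0, 0.0, 0.0, 1.0]]
```

View pics/w1.png

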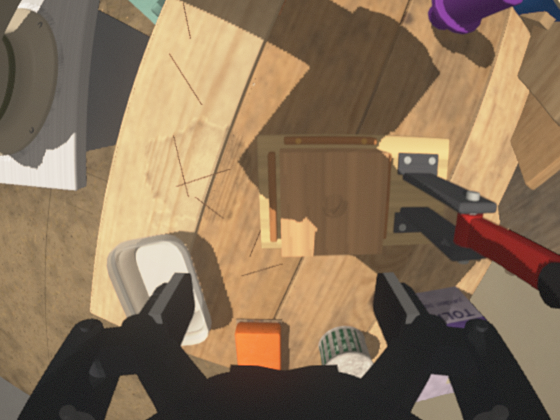

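The wrist view shows the board from (281,150) to (390,257) with a dark hole near (334,206). The hinge cheeks are at (440,210), and the sander (258,343) and tin (345,350) are visible below. Next I'll locate the hole and the board's edges accurately.

```bash
cat >> h.py <<'E'
def wray(c,u,v,h):
    x,y=(u-c["cx"])/c["fx"],(v-c["cy"])/c["fy"]; r=np.hypot(x,y); s=np.sin(r)/max(r,1e-9)
    d=c["pose"][:3,:3]@np.array([x*s,-y*s,-np.cos(r)]); o=c["pose"][:3,3]
    return o+d*(h-o[2])/d[2]
def ortho(c,x0,y0,n,h,res):  # rectified view of plane z=h: row 0 = x0+.., columns along -y
    i,j=np.mgrid[:n,:n]; P=np.stack([x0-i*res,y0-j*res,np.full(i.shape,float(h))],-1)
    q=(P-c["pose"][:3,3])@c["pose"][:3,:3]; X,Y,D=q[...,0],-q[...,1],-q[...,2]
    rr=np.hypot(X,Y); t=np.arctan2(rr,D)/rr
    return cv2.remap(c["color"],(c["cx"]+c["fx"]*X*t).astype(np.float32),(c["cy"]+c["fy"]*Y*t).astype(np.float32),cv2.INTER_CUBIC)
E
python3 - <<'E'
from h import *
c=np.load("pics/w1.npz")
o=ortho(c,561.5,-47.5,640,57,0.25)
cv2.imwrite("pics/o1.png",cv2.resize(o,(600,600),interpolation=cv2.INTER_AREA)[:,:,::-1])
s=ortho(c,505,-105,200,57,0.25).astype(np.uint8)
s=cv2.cvtColor(s,cv2.COLOR_RGB2GRAY); s=cv2.createCLAHE(4,(2,2)).apply(s)
cv2.imwrite("pics/o2.png",cv2.resize(s,(600,600)))
for u,v in((281,150),(388,150),(390,257),(283,257),(334,206)):print(wray(c,u,v,57).round(1))
z=c["z_map"];print(z[206,334],z[200,300])
E
```

```text
[423.  -78.4  57. ]
[530.1 -64.2  57. ]
[ 556.2 -179.7   57. ]
[ 437.5 -191.    57. ]
[ 483.1 -128.8   57. ]
363.88028 326.537
```

View pics/o1.png

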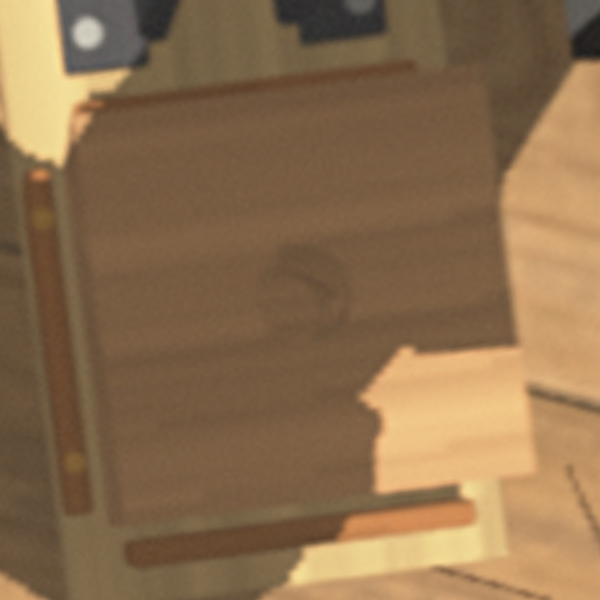

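View pics/o2.png

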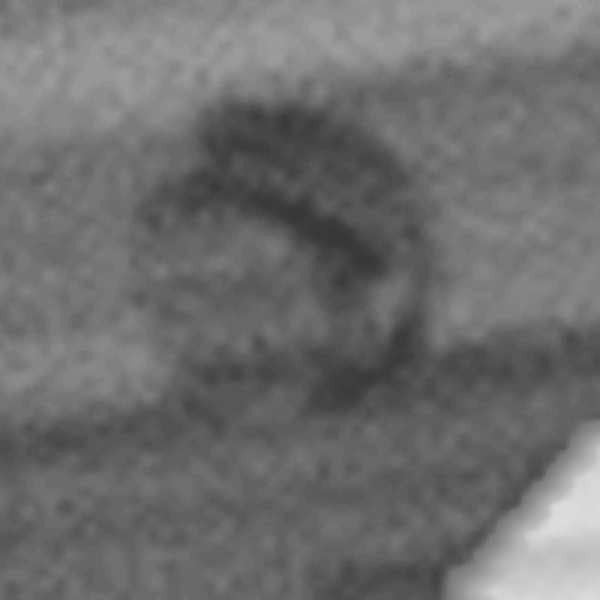

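The hole in the rectified view is centred at about (273,252) of o2, which gives x=484.0, y=-127.8. The scene ray gives (483.6,-128.1) and the board centre is about (483,-128), so these agree. The fixture yaw is about 0.11. Now over the pale foot.

```bash
python3 -m inch '[[[0.91,0.24,0],[0,0,0],-1],[[0.91,0.24,0],[0,0,0],-1],[[0.91,0.24,0],[0,0,0],-1],[[0.91,0.24,0],[0,0,0],-1],[[0.91,0.24,0],[0,0,0],-1]]'
python3 -m inch '[[[0.91,0.24,0],[0,0,0],-1],[[0.91,0.24,0],[0,0,0],-1],[[0.91,0.24,0],[0,0,0],-1],[[0.91,0.24,0],[0,0,0],-1],[[0,0,0],[0,0,0],-1]]'
python3 - <<'E'
from plant import arm
from h import *
s=arm.observe(); print(s["tcp_pos"],s["orientation"])
c=arm.camera("wrist"); np.savez("pics/w2.npz",**c)
o=ortho(c,520.5,251,400,110,0.2); g=cv2.GaussianBlur(cv2.cvtColor(o,cv2.COLOR_RGB2HSV),(5,5),0)
cv2.imwrite("pics/o3.png",o[:,:,::-1])
m=((g[...,2]>140)&(g[...,1]<120)).astype(np.uint8)
for h in cv2.findContours(m,0,1)[0]:
    if cv2.contourArea(h)>2000:
        (a,b),r=cv2.minEnclosingCircle(h); print(520.5-b*.2,251-a*.2,r*.2,cv2.contourArea(h)*.04)
E
```

```text
time_s: 2.9
tcp_pos: [457.2, 57.3, 231.2]
orientation: [-3.141, 0.0, 1.674]
wrist_force: [0.0, -0.8, 0.1]
width: 85.4
grip_force: 0.0
time_s: 3.32
tcp_pos: [480.5, 209.3, 230.8]
orientation: [-3.141, -0.001, 1.679]
wrist_force: [-0.3, -0.7, -0.2]
width: 85.2
grip_force: 0.0
[480.52216204 209.33627725 230.76098698] [-3.14137175e+00 -1.28812003e-03  1.67946082e+00]
443.6 244.3 7.3007049560546875 84.78
478.1 228.5 11.220091247558594 90.24
480.3655609130859 226.34564361572265 16.87391815185547 166.04
482.46904907226565 211.39093627929688 15.015779113769533 672.28
505.1 186.5 21.70831298828125 749.16
```

View pics/o3.png

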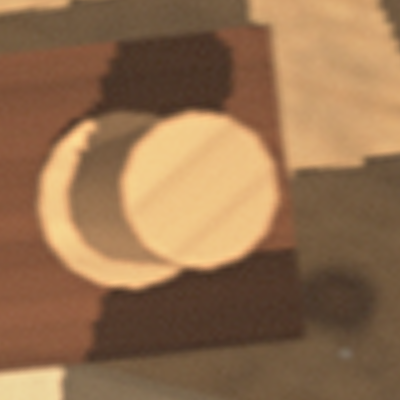

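The top disc is centred at (199.5,190) of o3 with radius 16 mm as expected, which puts the foot at (482.5, 211.1). Nudge, descend to TCP z of about 72 and close.

```bash
python3 -m inch '[[[0.04,0.05,0.99],[0,0,0],-1],[[0,0,0.99],[0,0,0],-1],[[0,0,0.99],[0,0,0],-1],[[0,0,0.99],[0,0,0],-1],[[0,0,0],[0,0,0],-1]]'
python3 -m inch '[[[0,0,0],[0,0,0],1],[[0,0,0],[0,0,0],1],[[0,0,0],[0,0,0],1],[[0,0,0],[0,0,0],1],[[0,0,0],[0,0,0],1]]'
python3 -m inch '[[[0,0,0],[0,0,0],1],[[0,0,0],[0,0,0],1],[[0,0,0],[0,0,0],1],[[0,0,0],[0,0,0],1],[[0,0,0],[0,0,0],1]]'
```

```text
time_s: 3.78
tcp_pos: [478.7, 204.7, 66.9]
orientation: [-3.129, 0.001, 1.674]
wrist_force: [-1.6, -0.2, -0.6]
width: 85.4
grip_force: 0.0
time_s: 4.2
tcp_pos: [483.0, 207.3, 75.0]
orientation: [3.138, -0.0, 1.676]
wrist_force: [-1.1, -0.9, 7.1]
width: 31.0
grip_force: 58.7
time_s: 4.62
tcp_pos: [483.0, 207.3, 74.9]
orientation: [3.138, 0.0, 1.676]
wrist_force: [-0.7, -1.3, 7.8]
width: 30.7
grip_force: 58.6
```

```bash
python3 -m inch '[[[0,0,-0.5],[0,0,0],1],[[0,0,-0.8],[0,0,0],1],[[0,0,-0.9],[0,0,0],1],[[0,0,-0.9],[0,0,0],1],[[0,0,0],[0,0,0],1]]'
python3 -m inch '[[[0,0,0],[0,0,0],1],[[0,0,0],[0,0,0],1]]'
python3 - <<'E'
from plant import arm
from h import *
s=arm.observe(); print(s["tcp_pos"],s["orientation"],s["width"])
c=arm.camera("wrist"); np.savez("pics/w3.npz",**c); cv2.imwrite("pics/w3.png",c["color"][:,:,::-1])
E
```

```text
time_s: 5.03
tcp_pos: [484.4, 207.9, 204.6]
orientation: [3.128, -0.001, 1.676]
wrist_force: [1.2, -0.3, 0.1]
width: 30.9
grip_force: 59.7
time_s: 5.2
tcp_pos: [481.5, 207.2, 196.7]
orientation: [-3.141, 0.0, 1.676]
wrist_force: [1.0, -0.6, -1.0]
width: 30.7
grip_force: 59.7
[481.51222202 207.19279823 196.68013369] [-3.14114369e+00  2.38633977e-05  1.67592019e+00] 30.66087622481378
```

View pics/w3.png

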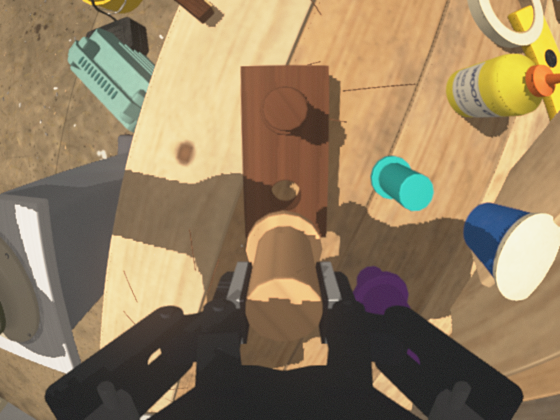

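The foot is held upright between the pads, with its top at (285,300) and the collar's front arc at (285,213). The stand's hole is empty and the dark foot is untouched at (285,108). Next I'll work out where the foot sits in the tool.

Run:
```python
from h import *
c=np.load("pics/w3.npz")
for h in (161.8,169.8):
    o=ortho(c,520,250,400,h,0.2); cv2.imwrite(f"pics/c{int(h)}.png",o[:,:,::-1])
o2=ortho(c,520,250,400,231.8,0.2)
a=[cv2.imread("pics/c161.png"),o2[:,:,::-1]]
cv2.imwrite("pics/o4.png",np.hstack(a))
for u,v,h in((285,213,161.8),(285,213,169.8),(285,278,231.8)):print(wray(c,u,v,h).round(1))
```

```text
[479.9 231.1 161.8]
[479.6 233.5 169.8]
[480.  226.8 231.8]
```

View pics/o4.png

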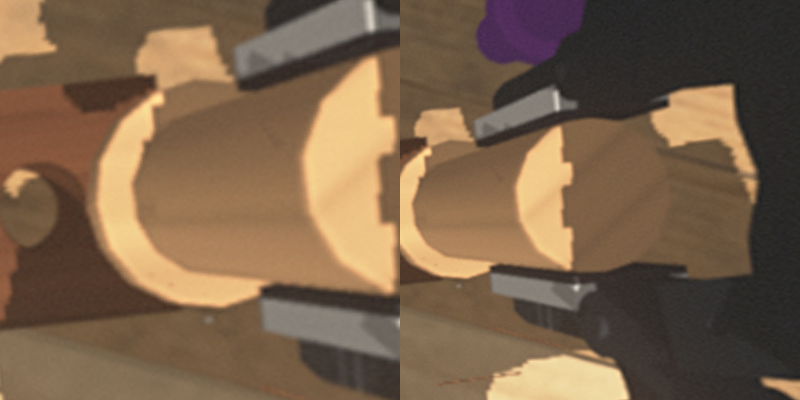

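```bash
python3 -m inch '[[[-0.94,-0.09,0],[0,0,0],1],[[-0.94,-0.09,0],[0,0,0],1],[[-0.94,-0.09,0],[0,0,0],1],[[-0.94,-0.09,0],[0,0,0],1],[[-0.94,-0.09,0],[0,0,0],1]]'
python3 -m inch '[[[-0.94,-0.09,0],[0,0,0],1],[[-0.94,-0.09,0],[0,0,0],1],[[-0.94,-0.09,0],[0,0,0],1],[[-0.91,-0.09,0],[0,0,0],1],[[0,0,0],[0,0,0],1]]'
python3 -m inch '[[[0,0,0.8],[0,0,0],1],[[0,0,0.5],[0,0,0],1],[[0,0,0.2],[0,0,0],1],[[0,0,0],[0,0,0],1],[[0,0,0],[0,0,0],1]]'
python3 -m inch '[[[0,0,0],[0,0,0],1],[[0,0,0],[0,0,0],1]]'
```

```text
time_s: 5.67
tcp_pos: [483.0, 16.9, 195.7]
orientation: [-3.139, -0.001, 1.676]
wrist_force: [0.5, -0.5, -0.3]
width: 30.7
grip_force: 59.6
time_s: 6.08
tcp_pos: [484.8, -136.9, 195.4]
orientation: [-3.139, 0.0, 1.671]
wrist_force: [0.2, -0.4, -0.6]
width: 30.9
grip_force: 59.6
time_s: 6.5
tcp_pos: [485.3, -131.3, 137.0]
orientation: [-3.141, -0.0, 1.676]
wrist_force: [-0.1, 0.2, -1.0]
width: 30.9
grip_force: 59.6
time_s: 6.67
tcp_pos: [485.7, -131.6, 138.0]
orientation: [3.14, 0.001, 1.676]
wrist_force: [-0.0, 0.2, -1.7]
width: 30.3
grip_force: 59.6
```

```bash
python3 -m inch '[[[0,-0.03,0.2],[0,0,0],1],[[0,0,0.15],[0,0,0],1],[[0,0,0],[0,0,0],1],[[0,0,0],[0,0,0],1]]'
python3 -m inch '[[[0,0,0.1],[0,0,0],1],[[0,0,0],[0,0,0],1],[[0,0,0],[0,0,0],1]]'
python3 -m inch '[[[0,0,0.05],[0,0,0],1],[[0,0,0],[0,0,0],1],[[0,0,0],[0,0,0],1]]'
```

```text
time_s: 7.0
tcp_pos: [483.8, -131.5, 122.6]
orientation: [-3.141, -0.001, 1.676]
wrist_force: [-0.3, 0.6, -0.8]
width: 30.6
grip_force: 59.6
time_s: 7.25
tcp_pos: [483.9, -131.6, 118.8]
orientation: [-3.141, -0.0, 1.676]
wrist_force: [0.3, -0.2, -1.1]
width: 30.8
grip_force: 59.6
time_s: 7.5
tcp_pos: [483.9, -131.6, 116.9]
orientation: [-3.142, -0.0, 1.676]
wrist_force: [0.1, 0.3, -0.3]
width: 30.8
grip_force: 59.6
```

No force with the tenon about 5 mm below the board top, so it is in the hole. Continue down.

```bash
python3 -m inch '[[[0,0,0.1],[0,0,0],1],[[0,0,0],[0,0,0],1],[[0,0,0],[0,0,0],1]]'
python3 -m inch '[[[0,0,0.08],[0,0,0],1],[[0,0,0],[0,0,0],1],[[0,0,0],[0,0,0],1]]'
python3 -m inch '[[[0,0,0.08],[0,0,0],1],[[0,0,0],[0,0,0],1],[[0,0,0],[0,0,0],1]]'
```

```text
time_s: 7.75
tcp_pos: [483.9, -131.6, 112.7]
orientation: [-3.141, -0.0, 1.676]
wrist_force: [-0.3, -0.9, -0.7]
width: 30.9
grip_force: 59.6
time_s: 8.0
tcp_pos: [483.7, -131.6, 109.5]
orientation: [-3.141, -0.0, 1.676]
wrist_force: [-1.5, -1.3, -1.2]
width: 30.7
grip_force: 59.7
time_s: 8.25
tcp_pos: [483.5, -131.4, 105.6]
orientation: [-3.14, -0.001, 1.676]
wrist_force: [0.1, -1.2, -10.5]
width: 31.0
grip_force: 60.1
```

```bash
python3 -m inch '[[[0,0,0.08],[0,0,0],1],[[0,0,0],[0,0,0],1],[[0,0,0],[0,0,0],1]]'
python3 -m inch '[[[0,0,0.08],[0,0,0],1],[[0,0,0],[0,0,0],1],[[0,0,0],[0,0,0],1]]'
python3 -m inch '[[[0,0,0.08],[0,0,0],1],[[0,0,0],[0,0,0],1],[[0,0,0],[0,0,0],1]]'
```

```text
time_s: 8.5
tcp_pos: [484.0, -131.5, 102.9]
orientation: [-3.142, -0.0, 1.676]
wrist_force: [0.7, -1.2, -8.3]
width: 30.3
grip_force: 60.4
time_s: 8.75
tcp_pos: [484.2, -131.7, 100.2]
orientation: [3.141, 0.0, 1.676]
wrist_force: [1.1, -0.8, -3.6]
width: 31.3
grip_force: 60.9
time_s: 9.0
tcp_pos: [484.3, -131.8, 97.2]
orientation: [3.141, 0.001, 1.676]
wrist_force: [1.2, -0.7, 0.9]
width: 30.5
grip_force: 61.3
```

```bash
python3 -m inch '[[[0,0,0.08],[0,0,0],1],[[0,0,0],[0,0,0],1],[[0,0,0],[0,0,0],1]]'
python3 -m inch '[[[0,0,0.08],[0,0,0],1],[[0,0,0],[0,0,0],1],[[0,0,0],[0,0,0],1]]'
python3 -m inch '[[[0,0,0.06],[0,0,0],1],[[0,0,0],[0,0,0],1],[[0,0,0],[0,0,0],1]]'
```

```text
time_s: 9.25
tcp_pos: [484.3, -131.8, 94.0]
orientation: [3.141, 0.001, 1.676]
wrist_force: [-0.2, -0.7, 1.8]
width: 30.7
grip_force: 61.6
time_s: 9.5
tcp_pos: [484.5, -132.0, 91.9]
orientation: [3.14, 0.002, 1.676]
wrist_force: [-1.4, -0.6, 15.0]
width: 30.3
grip_force: 62.9
time_s: 9.75
tcp_pos: [484.6, -132.1, 91.8]
orientation: [3.138, 0.003, 1.676]
wrist_force: [-9.0, 3.3, 38.8]
width: 30.2
grip_force: 65.8
```

It stopped dead at TCP z 91.8 (predicted 92) with 39 N, so the collar is home. Relax, open, rise, and check.

```bash
python3 -m inch '[[[0,0,-0.06],[0,0,0],1],[[0,0,0],[0,0,0],-1],[[0,0,0],[0,0,0],-1],[[0,0,0],[0,0,0],-1],[[0,0,0],[0,0,0],-1]]'
python3 -m inch '[[[0,0,0],[0,0,0],-1],[[0,0,0],[0,0,0],-1],[[0,0,-0.5],[0,0,0],-1],[[0,0,-0.9],[0,0,0],-1],[[0,0,-0.9],[0,0,0],-1]]'
python3 -m inch '[[[-0.7,0,-0.5],[0,0,0],-1],[[-0.9,-0.3,0],[0,0,0],-1],[[-0.9,-0.3,0],[0,0,0],-1],[[-0.9,-0.3,0],[0,0,0],-1],[[0,0,0],[0,0,0],-1]]'
python3 - <<'E'
from plant import arm
from h import *
for n in("scene","wrist"):
    c=arm.camera(n); np.savez(f"pics/{n}5.npz",**c)
    if n=="scene":
        W=cloud(c);X,Y,Z=np.moveaxis(W,-1,0); im=c["color"]
        m=(Z>75)&(Z<150)&(X>450)&(X<520)&(Y>-160)&(Y<-90)
        p=W[m]; t=p[p[:,2]>np.percentile(p[:,2],70)]; print(len(p),p.max(0),np.median(t,0),cv2.minEnclosingCircle(W[m&(Z>122)][:,:2].astype(np.float32)))
        a=cv2.resize(im[85:215,270:365],(438,600),interpolation=2)
        cv2.imwrite("pics/o5.png",a[:,:,::-1])
        d=(im.max(2)<70)&(Z>270)&(Z<340)&(X>550)&(X<650)&(Y<0)&(Y>-200);q=W[d]
        print("handle",len(q),q.mean(0),q.min(0),q.max(0),np.polyfit(q[:,1],q[:,0],1))
print(arm.observe()["tcp_pos"])
E
```

```text
time_s: 10.17
tcp_pos: [483.8, -131.5, 90.0]
orientation: [-3.141, -0.001, 1.676]
wrist_force: [-0.4, -0.7, -0.9]
width: 77.5
grip_force: 0.0
time_s: 10.58
tcp_pos: [483.4, -131.3, 183.0]
orientation: [-3.139, -0.002, 1.676]
wrist_force: [0.7, -0.6, 0.5]
width: 85.4
grip_force: 0.0
time_s: 11.0
tcp_pos: [461.2, -276.1, 202.2]
orientation: [-3.141, 0.002, 1.671]
wrist_force: [-0.8, 1.0, 0.8]
width: 85.3
grip_force: 0.0
200 [ 495.98127612 -109.81546833  131.86985279] [ 482.4680624  -126.9729917   127.84391531] ((482.75885009765625, -127.71011352539062), 18.69666862487793)
handle 148 [608.05877083 -99.38741512 310.2081647 ] [ 598.59932904 -157.82719108  300.30823498] [620.16700882 -53.36777518 315.74810567] [-1.26863582e-01  5.95450127e+02]
[ 461.95261897 -271.55585996  202.07494737]
```

View pics/o5.png

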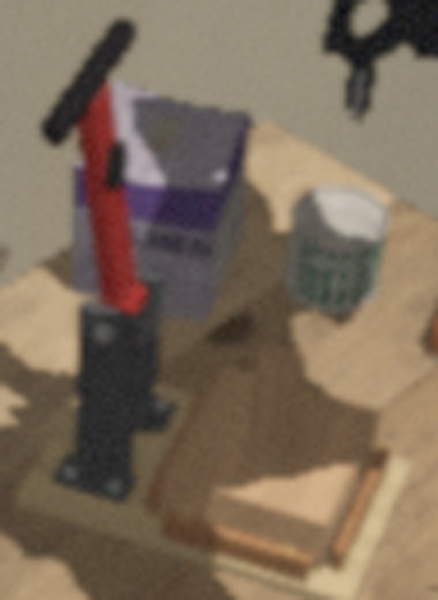

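The crop is dim because the foot is in shadow, but depth shows its top at z 127.8 around (482.8,-127.7), so it is home (expected 127). The bar stands with its handle at about (611,-110.5,303), angle about 1.70. Rise and go over the handle's +y side.

```bash
python3 -m inch '[[[0,0,-0.95],[0,0,0],-1],[[0,0,-0.95],[0,0,0],-1],[[0,0,-0.95],[0,0,0],-1],[[0,0,-0.95],[0,0,0],-1],[[0,0,0],[0,0,-0.25],-1]]'
python3 -m inch '[[[0.64,0.59,0],[0,0,0],-1],[[0.64,0.59,0],[0,0,0],-1],[[0.64,0.59,0],[0,0,0],-1],[[0.64,0.59,0],[0,0,0],-1],[[0,0,0],[0,0,0],-1]]'
python3 -m inch '[[[0.64,0.59,0],[0,0,0],-1],[[0.64,0.59,0],[0,0,0],-1],[[0.64,0.59,0],[0,0,0],-1],[[0,0,0],[0,0,0],-1],[[0,0,0],[0,0,0],-1]]'
python3 - <<'E'
from plant import arm
from h import *
c=arm.camera("wrist"); np.savez("pics/w6.npz",**c); im=c["color"]
s=arm.observe();print(s["tcp_pos"],s["orientation"])
# depth cloud for the equidistant camera
z=c["z_map"].astype(float); v,u=np.mgrid[:420,:560]; x,y=(u-c["cx"])/c["fx"],(v-c["cy"])/c["fy"]; r=np.hypot(x,y)+1e-9; t=np.tan(r)/r
W=np.stack([x*t*z,-y*t*z,-z],-1)@c["pose"][:3,:3].T+c["pose"][:3,3]
m=(z>0)&(W[...,2]>295)&(W[...,2]<325)&(W[...,0]>570)&(W[...,0]<650)&(W[...,1]>-180)&(W[...,1]<-40)&(im.max(2)<90)
q=W[m];print(len(q),q.mean(0),q.min(0),q.max(0),np.polyfit(q[:,1],q[:,0],1))
m=(z>0)&(W[...,0]>640)&(W[...,0]<700)&(W[...,1]>-160)&(W[...,1]<0)&(r<1.3);print("behind",np.nanmax(W[m],0) if m.any() else 0)
cv2.imwrite("pics/w6.png",im[:,:,::-1])
E
```

```text
time_s: 11.52
tcp_pos: [463.7, -270.0, 362.0]
orientation: [3.133, 0.01, 1.698]
wrist_force: [-0.3, -0.3, 0.3]
width: 85.7
grip_force: 0.0
time_s: 11.93
tcp_pos: [545.5, -151.4, 354.0]
orientation: [3.141, -0.002, 1.703]
wrist_force: [0.7, 0.0, 0.6]
width: 85.6
grip_force: 0.0
time_s: 12.35
tcp_pos: [604.4, -69.8, 353.7]
orientation: [-3.141, -0.001, 1.7]
wrist_force: [0.3, -0.3, -0.7]
width: 85.4
grip_force: 0.0
[603.89380932 -71.03487458 354.04111768] [-3.14071861e+00 -2.67020657e-04  1.69804762e+00]
3544 [611.63624382 -98.57454739 311.03044353] [ 597.94394799 -162.57150258  295.20152878] [627.44960699 -52.13366215 315.04666337] [-1.28357754e-01  5.98983436e+02]
behind [ 6.99974291e+02 -5.54885255e-03  4.64085193e+02]
```

View pics/w6.png

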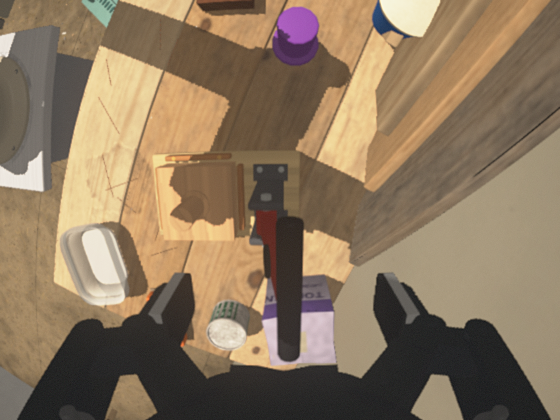

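The wrist view shows the black handle from (290,225) to (288,355) between the open fingers, the board below at (200,200) and leaning planks to the right. I've reached my picture limit, so from here I rely on depth numbers only: the foot height, and clearance of the planks from the fingers.

Run:
```python
from h import *
c=np.load("pics/w6.npz")
z=c["z_map"].astype(float); v,u=np.mgrid[:420,:560]; x,y=(u-c["cx"])/c["fx"],(v-c["cy"])/c["fy"]; r=np.hypot(x,y)+1e-9; t=np.tan(r)/r
W=np.stack([x*t*z,-y*t*z,-z],-1)@c["pose"][:3,:3].T+c["pose"][:3,3]
m=(z>0)&(abs(W[...,0]-484)<25)&(abs(W[...,1]+128)<25); q=W[m]
print("foot",len(q),np.histogram(q[:,2],[50,60,70,120,125,130,140])); q=q[(q[:,2]>122)];print(q.mean(0),np.ptp(q,0))
fing=v>270
for y0 in range(-160,80,40):
    m=(z>0)&~fing&(W[...,1]>y0)&(W[...,1]<y0+40)&(W[...,2]>230)&(W[...,0]>632)&(W[...,0]<800); q=W[m]
    if len(q): print(y0,len(q),"min x",q[q[:,0].argmin()].round())
```

```text
foot 1420 (array([325, 282, 321,  40, 447,   5]), array([ 50,  60,  70, 120, 125, 130, 140]))
[ 484.42752067 -125.99754026  127.81473953] [31.4325661  30.56019681  8.75797891]
-40 603 min x [767. -18. 230.]
0 2052 min x [772.   0. 231.]
40 2514 min x [784.  41. 233.]
```

The foot top is at z 127.8 and the planks are more than 100 mm clear. Descend and pinch.

```bash
python3 -m inch '[[[-0.03,0.11,0.5],[0,0,0],-1],[[0,0,0.8],[0,0,0],-1],[[0,0,0.4],[0,0,0],-1],[[0,0,0],[0,0,0],-1],[[0,0,0],[0,0,0],-1]]'
python3 -m inch '[[[0,0,0],[0,0,0],1],[[0,0,0],[0,0,0],1],[[0,0,0],[0,0,0],1],[[0,0,0],[0,0,0],1],[[0,0,0],[0,0,0],1]]'
python3 -m inch '[[[0,0,0],[0,0,0],1],[[0,0,0],[0,0,0],1],[[0,0,0],[0,0,0],1]]'
```

```text
time_s: 12.82
tcp_pos: [608.0, -73.4, 286.8]
orientation: [-3.141, -0.0, 1.695]
wrist_force: [1.2, 0.4, 0.8]
width: 85.4
grip_force: 0.0
time_s: 13.23
tcp_pos: [608.6, -72.9, 287.0]
orientation: [3.141, 0.0, 1.696]
wrist_force: [-0.4, 1.2, 0.0]
width: 25.5
grip_force: 0.0
time_s: 13.48
tcp_pos: [608.6, -72.9, 287.0]
orientation: [3.141, 0.0, 1.696]
wrist_force: [-0.6, 1.3, 4.2]
width: 15.7
grip_force: 58.5
```

Pinched at bar angle about 1.71. Follow the arc in 0.16 rad steps.

```bash
python3 -m inch '[[[0,-0.33,-0.03],[0,0,0],1],[[0,-0.33,-0.01],[0,0,0],1],[[0,0,0],[0,0,0],1]]'
python3 -m inch '[[[0,-0.33,0.02],[0,0,0],1],[[0,-0.33,0.045],[0,0,0],1],[[0,0,0],[0,0,0],1],[[0,0,0],[0,0,0],1]]'
```

```text
time_s: 13.73
tcp_pos: [582.0, -76.4, 289.9]
orientation: [3.138, 0.002, 1.696]
wrist_force: [-0.6, 0.5, 9.1]
width: 16.2
grip_force: 61.5
time_s: 14.07
tcp_pos: [555.0, -79.9, 287.0]
orientation: [-3.14, 0.002, 1.695]
wrist_force: [-7.6, -1.8, 13.7]
width: 15.9
grip_force: 62.6
```

```bash
python3 -m inch '[[[0,-0.32,0.08],[0,0,0],1],[[0,-0.32,0.1],[0,0,0],1],[[0,-0.3,0.13],[0,0,0],1],[[0,-0.3,0.15],[0,0,0],1],[[0,0,0],[0,0,0],1]]'
python3 -m inch '[[[0,-0.28,0.17],[0,0,0],1],[[0,-0.27,0.19],[0,0,0],1],[[0,-0.25,0.22],[0,0,0],1],[[0,-0.24,0.23],[0,0,0],1],[[0,0,0],[0,0,0],1]]'
```

```text
time_s: 14.48
tcp_pos: [506.0, -86.3, 267.4]
orientation: [3.142, 0.002, 1.695]
wrist_force: [-2.1, -3.0, 5.0]
width: 16.1
grip_force: 65.2
time_s: 14.9
tcp_pos: [464.8, -91.6, 233.6]
orientation: [-3.139, 0.001, 1.695]
wrist_force: [0.1, -6.4, -2.8]
width: 16.0
grip_force: 67.5
```

```bash
python3 -m inch '[[[0,-0.22,0.25],[0,0,0],1],[[0,-0.19,0.27],[0,0,0],1],[[0,-0.17,0.285],[0,0,0],1],[[0,-0.15,0.295],[0,0,0],1],[[0,0,0],[0,0,0],1]]'
python3 -m inch '[[[0,-0.125,0.305],[0,0,0],1],[[0,-0.1,0.315],[0,0,0],1],[[0,0,0],[0,0,0],1],[[0,0,0],[0,0,0],1]]'
```

```text
time_s: 15.32
tcp_pos: [436.3, -95.2, 189.2]
orientation: [-3.139, 0.0, 1.695]
wrist_force: [2.2, -5.8, -5.0]
width: 15.8
grip_force: 72.1
time_s: 15.65
tcp_pos: [427.3, -96.3, 164.9]
orientation: [-3.138, 0.0, 1.696]
wrist_force: [-0.5, -5.8, -4.3]
width: 15.9
grip_force: 74.7
```

```bash
python3 -m inch '[[[0,-0.06,0.27],[0,0,0],1],[[0,-0.04,0.27],[0,0,0],1],[[0,-0.02,0.2],[0,0,0],1],[[0,0,0],[0,0,0],1],[[0,0,0],[0,0,0],1]]'
python3 -m inch '[[[0,0,0.12],[0,0,0],1],[[0,0,0.08],[0,0,0],1],[[0,0,0],[0,0,0],1],[[0,0,0],[0,0,0],1]]'
python3 -m inch '[[[0,0,0.06],[0,0,0],1],[[0,0,0],[0,0,0],1],[[0,0,0],[0,0,0],1]]'
```

```text
time_s: 16.07
tcp_pos: [421.3, -97.0, 135.1]
orientation: [-3.134, -0.0, 1.696]
wrist_force: [-9.0, -9.5, -2.7]
width: 16.4
grip_force: 77.5
time_s: 16.4
tcp_pos: [420.6, -97.1, 127.4]
orientation: [-3.133, 0.0, 1.697]
wrist_force: [-15.8, -11.5, 1.2]
width: 15.8
grip_force: 78.0
time_s: 16.65
tcp_pos: [420.5, -97.1, 125.2]
orientation: [-3.133, 0.0, 1.697]
wrist_force: [-17.8, -12.5, 2.9]
width: 16.0
grip_force: 78.2
```

```bash
python3 -m inch '[[[0,0,0.06],[0,0,0],1],[[0,0,0],[0,0,0],1],[[0,0,0],[0,0,0],1]]'
python3 -m inch '[[[0,0,0.05],[0,0,0],1],[[0,0,0],[0,0,0],1],[[0,0,0],[0,0,0],1]]'
```

```text
time_s: 16.9
tcp_pos: [420.2, -97.1, 122.4]
orientation: [-3.132, -0.0, 1.697]
wrist_force: [-14.4, -12.7, 0.2]
width: 15.8
grip_force: 79.1
time_s: 17.15
tcp_pos: [420.1, -97.1, 120.3]
orientation: [-3.132, -0.0, 1.697]
wrist_force: [-16.0, -13.1, -1.6]
width: 16.0
grip_force: 79.1
```

```bash
python3 -m inch '[[[0,0,0.05],[0,0,0],1],[[0,0,0],[0,0,0],1],[[0,0,0],[0,0,0],1]]'
python3 - <<'E'
from plant import arm
from h import *
c=arm.camera("scene"); W=cloud(c); im=c["color"].astype(int); X,Y,Z=np.moveaxis(W,-1,0)
r=(im[...,0]>1.8*im[...,1])&(im[...,0]>60)&(Z>100)&(Y<-60)&(X<650)&(Y>-170)&(X>400)
p=W[r];print(len(p))
for x in range(420,600,20):
    q=p[abs(p[:,0]-x)<10]
    if len(q)>3: print(x,len(q),np.median(q,0).round(1))
t=p[(abs((p[:,1]+114.2)-(p[:,0]-590.6)*.128)<9)]; print(np.polyfit(t[:,0],t[:,2],1))
E
```

```text
time_s: 17.4
tcp_pos: [420.1, -97.1, 118.4]
orientation: [-3.132, -0.0, 1.697]
wrist_force: [-15.7, -13.6, -0.8]
width: 16.0
grip_force: 79.3
292
440 7 [ 432.6 -123.2  148.5]
480 16 [ 484.6 -113.6  143.9]
500 44 [ 501.6 -115.4  148.2]
520 53 [ 520.7 -113.7  147. ]
540 55 [ 539.7 -111.7  147.6]
560 59 [ 560.3 -108.1  146.6]
580 46 [ 580.8 -113.9  149.7]
[5.30342307e-03 1.45698271e+02]
```

The bar is nearly level (top at z 147 to 148 along its length). Press slightly until the pad resists.

```bash
python3 -m inch '[[[0,0,0.04],[0,0,0],1],[[0,0,0],[0,0,0],1],[[0,0,0],[0,0,0],1]]'
python3 -m inch '[[[0,0,0.04],[0,0,0],1],[[0,0,0],[0,0,0],1],[[0,0,0],[0,0,0],1]]'
```

```text
time_s: 17.7
tcp_pos: [420.0, -97.1, 116.8]
orientation: [-3.132, -0.0, 1.697]
wrist_force: [-18.4, -14.2, -0.6]
width: 16.2
grip_force: 79.3
time_s: 17.95
tcp_pos: [420.0, -97.1, 115.3]
orientation: [-3.132, -0.0, 1.697]
wrist_force: [-18.5, -14.3, 1.3]
width: 16.2
grip_force: 79.4
```

```bash
cat > bar.py <<'E'
from plant import arm
from h import *
c=arm.camera("scene"); W=cloud(c); im=c["color"].astype(int); X,Y,Z=np.moveaxis(W,-1,0)
r=(im[...,0]>1.8*im[...,1])&(im[...,0]>60)&(Z>100)&(Y<-60)&(X<650)&(Y>-170)&(X>400)
p=W[r];t=p[(abs((p[:,1]+114.2)-(p[:,0]-590.6)*.128)<9)&(p[:,2]>143)]
k=np.polyfit(t[:,0],t[:,2],1); t=t[abs(np.polyval(k,t[:,0])-t[:,2])<3]; k=np.polyfit(t[:,0],t[:,2],1)
print(len(t),k,np.polyval(k,[430,484,590]))
d=(im.max(2)<70)&(Z>115)&(Z<170)&(abs(X-424)<30)&(Y>-200)&(Y<-120);q=W[d]; print("handle",len(q),np.percentile(q,[5,50,95],axis=0).round(1) if len(q) else 0)
f=(Z>70)&(Z<122)&(abs(X-484)<20)&(abs(Y+128)<20);q=W[f];print("foot/pad",len(q),q.max(0) if len(q) else 0)
s=arm.observe();print(s["tcp_pos"],s["wrist_force"],s["ft_torque"],s["joint_torque"])
E
python3 bar.py
```

```text
104 [1.18700884e-02 1.41363592e+02] [146.46772967 147.10871444 148.36694381]
handle 10 [[ 426.2 -130.4  142.3]
 [ 430.3 -124.5  146.3]
 [ 434.4 -120.3  149.6]]
foot/pad 137 [ 496.28784815 -109.30398853  120.92558539]
[420.0421531  -97.12651828 115.28312992] [-18.47587587 -13.30516323   2.02275175] [-1.95425793  2.07028712  0.11180772] [  7.37653568 -34.2699945  -21.07151985   3.93626153  -1.67906027
   0.14735218]
```

The bar reads level within noise. Open part-way (clear of the foot), rise, and remeasure unobstructed.

```bash
python3 -m inch '[[[0,0,0],[0,0,0],0],[[0,0,0],[0,0,0],0],[[0,0,0],[0,0,0],0],[[0,0,0],[0,0,0],0],[[0,0,0],[0,0,0],0]]'
python3 -m inch '[[[0,0,-0.4],[0,0,0],0],[[0,0,-0.8],[0,0,0],0],[[0,0,-0.9],[0,0,0],0],[[-0.3,-0.5,-0.5],[0,0,0],0],[[0,0,0],[0,0,0],0]]'
python3 -m inch '[[[-0.5,-0.8,0],[0,0,0],0],[[-0.5,-0.8,0],[0,0,0],0],[[0,0,0],[0,0,0],0],[[0,0,0],[0,0,0],0]]'
python3 bar.py
```

```text
time_s: 18.42
tcp_pos: [423.2, -96.1, 116.3]
orientation: [-3.141, -0.0, 1.696]
wrist_force: [-0.1, -0.3, 0.4]
width: 42.7
grip_force: 0.0
time_s: 18.83
tcp_pos: [404.7, -112.1, 224.2]
orientation: [3.136, 0.005, 1.696]
wrist_force: [0.5, -0.0, -0.2]
width: 42.8
grip_force: 0.0
time_s: 19.17
tcp_pos: [345.3, -159.0, 220.1]
orientation: [-3.141, -0.001, 1.692]
wrist_force: [0.2, 1.0, 0.1]
width: 42.7
grip_force: 0.0
196 [-3.85284759e-03  1.50235205e+02] [148.5784806  148.37042683 147.96202499]
handle 71 [[ 417.7 -179.3  145.2]
 [ 425.3 -147.4  149.1]
 [ 431.6 -121.2  152.5]]
foot/pad 136 [ 496.47119566 -109.23206189  121.8931715 ]
[ 346.03075122 -158.38522056  220.09435737] [-0.12436275 -0.02093494  0.59799818] [-0.01538497 -0.04405077 -0.01736512] [-1.39140241e+00 -2.71183169e+01 -2.12830228e+01 -6.63680141e-02
  6.09453113e-03 -7.86970183e-02]
```

Level to within about 0.005 rad. As a check that the pad is seated, I'll press the handle lightly from above with shut fingertips.

```bash
python3 -m inch '[[[0.43,0.684,0],[0,0,0],1],[[0.43,0.684,0],[0,0,0],1],[[0.43,0.684,0],[0,0,0],1],[[0,0,0],[0,0,0],1],[[0,0,0],[0,0,0],1]]'
python3 -m inch '[[[0,0,0.6],[0,0,0],1],[[0,0,0.6],[0,0,0],1],[[0,0,0.3],[0,0,0],1],[[0,0,0],[0,0,0],1],[[0,0,0],[0,0,0],1]]'
python3 -m inch '[[[0,0,0],[0,0,0],1],[[0,0,0.1],[0,0,0],1],[[0,0,0],[0,0,0],1],[[0,0,0],[0,0,0],1]]'
```

```text
time_s: 19.63
tcp_pos: [422.2, -94.9, 219.7]
orientation: [-3.141, -0.001, 1.701]
wrist_force: [-1.0, 0.3, -0.2]
width: -0.1
grip_force: 0.0
time_s: 20.05
tcp_pos: [420.9, -96.8, 160.3]
orientation: [-3.141, -0.001, 1.696]
wrist_force: [0.3, -0.6, -0.5]
width: 0.1
grip_force: 0.0
time_s: 20.38
tcp_pos: [421.2, -96.9, 156.6]
orientation: [3.141, 0.0, 1.696]
wrist_force: [-0.5, -0.1, -0.1]
width: 0.3
grip_force: 0.0
```

```bash
python3 -m inch '[[[0,0,0.1],[0,0,0],1],[[0,0,0],[0,0,0],1],[[0,0,0],[0,0,0],1]]'
python3 -m inch '[[[0,0,0.06],[0,0,0],1],[[0,0,0],[0,0,0],1],[[0,0,0],[0,0,0],1]]'
python3 -m inch '[[[0,0,0.06],[0,0,0],1],[[0,0,0],[0,0,0],1],[[0,0,0],[0,0,0],1]]'
```

```text
time_s: 20.63
tcp_pos: [421.0, -96.8, 152.2]
orientation: [-3.141, -0.0, 1.696]
wrist_force: [-0.3, -0.7, 0.1]
width: -0.0
grip_force: 0.0
time_s: 20.88
tcp_pos: [421.1, -96.8, 149.8]
orientation: [-3.141, -0.0, 1.696]
wrist_force: [-0.3, 0.1, 0.4]
width: -0.2
grip_force: 0.0
time_s: 21.13
tcp_pos: [421.2, -96.9, 148.0]
orientation: [3.141, 0.0, 1.696]
wrist_force: [-0.8, 0.3, 6.1]
width: -0.0
grip_force: 3.2
```

```bash
python3 -m inch '[[[0,0,0.03],[0,0,0],1],[[0,0,0],[0,0,0],1],[[0,0,0],[0,0,0],1]]'
python3 -m inch '[[[0,0,-0.5],[0,0,0],1],[[0,0,-0.8],[0,0,0],1],[[0,0,-0.8],[0,0,0],1],[[-0.5,-0.8,0],[0,0,0],1],[[-0.5,-0.8,0],[0,0,0],1]]'
python3 -m inch '[[[-0.2,-0.4,0],[0,0,0],1],[[0,0,0],[0,0,0],1],[[0,0,0],[0,0,0],1],[[0,0,0],[0,0,0],1]]'
python3 bar.py
```

```text
time_s: 21.38
tcp_pos: [421.3, -96.9, 147.7]
orientation: [3.14, 0.001, 1.696]
wrist_force: [-5.1, 2.5, 18.5]
width: -0.2
grip_force: 8.9
time_s: 21.8
tcp_pos: [362.9, -144.7, 231.6]
orientation: [3.139, 0.003, 1.7]
wrist_force: [0.4, -1.5, -0.3]
width: 0.1
grip_force: 0.0
time_s: 22.13
tcp_pos: [348.1, -154.3, 230.3]
orientation: [3.141, -0.0, 1.696]
wrist_force: [0.6, -0.3, 0.4]
width: 0.2
grip_force: 0.0
205 [1.44551748e-02 1.39922849e+02] [146.13857381 146.91915325 148.45140177]
handle 69 [[ 418.7 -180.2  143.3]
 [ 425.3 -147.   147.2]
 [ 432.4 -123.6  150.4]]
foot/pad 136 [ 499.04984857 -108.5654924   121.01080519]
[ 348.26639391 -154.128927    230.25568832] [-0.59102794 -0.58683993  1.37518327] [-0.00889343  0.00403173 -0.03625652] [-5.19549474e-01 -2.68083966e+01 -2.18435293e+01 -1.33559646e-02
  1.47308270e-03  3.89549823e-03]
```

The handle resists stiffly at z 147.7 (expected top 148 when level), so the pad is seated on the foot. Handing in.

```bash
python3 -c "
from plant import arm
print(arm.hand_in())"
```

```text
the job is handed in; nothing more can be done
None
```

The pale foot is pressed home in the board, and the red bar lies level with its pad on the foot, released and handed in at about 22 s; I viewed 11 pictures, one over the limit of 10.

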